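# Close the baby-food container with its twist-lock lid

## Robot

A 6-joint arm with a two-finger parallel gripper is mounted at the origin on the work surface. World frame = base frame: x ahead of the robot, y to its left, z up, the work surface at z = 0. Lengths are in m, angles in rad, forces in N, time in s.
With the tool pointing down it reaches from about 0.35 to 0.975 m from the base axis. Payload 4.9 kg.
Tool frame: the origin (TCP) lies at the very end of the fingers, on their centre line; the grasp point (between the pads) lies 19 mm behind it; z points along the fingers, y is the direction in which the jaws open and shut (so a half turn about z gives the same grasp; the last joint's range is limited). The gripper opens to 85 mm and grips with 20 to 120 N. Pads are 22 mm wide; open, the fingers measure 114 mm over their backs; the gripper's body (76 mm by 85 mm) begins 54 mm behind the grasp point. The pads swing forward as they close: fully open they stand 13 mm farther back than shut.
Start: joints at [1.179, 0.053, 1.613, -0, 1.476, -0.119], TCP at [0.168, 0.602, 0.205] pointing down, gripper open.
Joint ranges: [-3.01, 3.01], [-1.01, 2.22], [0.06, 2.58], [-1.02, 4.17], [0.09, 2.62], [-3.14, 3.14]. Speed limits (rad/s): [2.57, 2.57, 3.14, 3.14, 3.14, 3.14].

## Interface

Orientations are given as a rotation vector (axis times angle).
In Python, from station import ctrl gives the robot as it stands.
- The arm moves only by the tool apply_moves, never from a script. Its argument "deltas" is a list of rows, each a list of 5 numbers: the shift along the tool's x, y, z in m, then the turn about the tool's z in rad, then the gripper's target within -1 to 1 (fully open at 1, half-way at 0, shut at -1). A call has exactly 8 rows; each row shifts and turns the pose as measured when the row begins, along the tool's axes as they then stand; what a row does not reach is not made up. A row lasts 1/8 s, in which the tool goes at most 62.5 mm and 10.7 degrees, less where a joint would pass 70% of its speed; a pose out of reach is approached as far as the arm can. A call with a gripper value outside its range is refused whole. The fingers move at their own pace and stop on an object; "grip_force" is the grip in N (left out, the last holds). Time passes only in rows, so rows that do not move let the fingers close, or fill a call up. It gives the time, the measured TCP pose, the force and the opening at its end, in the units of the state.
- ctrl.get_obs(): the state, without advancing time (a new reading comes with each control period).
- ctrl.get_image(name): name is "scene" or "top"; returns a dict with "img" (400x640x3 uint8, red, green, blue), "range_z" (400x640 float32, m along the optical axis (not along the pixel's ray), 0 where there is no reading), "mtx" (3x3 intrinsics, pixels), "eye" and "attitude" of the camera in the world. Camera axes: x right, y down, z forward; pixel columns grow to the right and rows downward; lengths in m; the calibration is good to about 2 mm. A picture is of the moment at which its call begins.
- ctrl.finish_job(): hands the job in, once; it reports no verdict.
Trained networks look in a picture, given as the dict that the camera call returned (one of the last four; its "shot" number tells which), for a name from the list of things; names that differ only in an ending like _2 or _b are one class to them, and where a whole thing is asked for, a point or a joint stands for the part that bears it (a point fixed in the world has none). Each returns a list of dicts, best first, with "confidence" (0 to 1); they miss things now and then, are a little off and sometimes report something else, mostly with a low value. They report only what shows in the picture. A call takes as long as a camera call. They do not tell look-alikes from the thing itself.
- ctrl.search_frame(picture, target): "extent" ([left, top, width, height] in pixels, round what is visible of it).
- ctrl.spot_point(picture, target): "uv" ([column, row] in pixels: a listed point, or the origin of a listed thing).
The state is a dict: "t": time; "q": joint angles; "dq": joint speeds; "effort": joint torques, N m; "tool_pos": TCP position; "tool_rot": TCP orientation; "contact_force": force on the tool from outside, world axes, zero at the start; "wrist_torque": the same for the moment, N m; "opening": finger opening in m.
Only numpy, scipy, OpenCV 4.12 (cv2) and the standard library are available. Lean on these libraries where they do the work, as an engineer would, in place of code of your own. Each camera call takes 0.05 s, during which the arm holds its last target.

## Task

Close the two-handled feeding container with the wider of the two loose lids: set the lid level on the mouth with its grip bar in line with the container's two side handles, so that it rides on top of the locking ledges, then turn it back (anticlockwise seen from above) about 60 degrees until it drops down over the neck, and tighten it clockwise until the bar is again in line with the handles. Let go of it, and leave the smaller lid and the closed glass jar where they stand.

Things in the scene. Friction and masses are not known exactly. Their poses are not given: they have to be found in the camera images.
- container: Open cream container fixed to the shelf. Origin: centre of underside, z up. Body 108 mm wide, neck 68, rim 84 high. Loop handles at +y, -y, out to 85 mm, below 52 high. Round the neck (88 wide) 2 ledges, top 78 high, from 34 deg clockwise (then stop blocks to rim height) to 30 deg anticlockwise of each handle (from above); gaps for the lid's lugs centred 60 deg anticlockwise, 60 deg wide.
- lid_grip (a point): Wide cream lid, loose, 90 g, 108 mm across: 27 mm high cap, inside 98 wide, grip bar on top 76 long (along y), 18 thick, 36 high. Point: on the axis in the bar, 51 above the lower edge, 12 below the bar top; z up. Inward lugs, 28 deg wide, under the bar's ends. Point's height over container origin: lugs riding on ledges 129, dropped 113, rim stops it; then turns freely to lock. 5 mm side play.
- small_lid_grip (a point): Smaller lid, does not fit, leave alone: same shape and plastic, loose, 72 mm across, 63 high in all, bar 44 long (along y) and 14 thick. Point on its axis in the bar, 51 above its lower edge, z up.
- jar_mid (a point): Closed glass jar with a steel cap, loose, 72 mm across, 100 mm high, leave alone. Point at its centre, 50 mm above its underside, z up.
Not all that is in view belongs to the job. Leave any green or yellow look-alike of the part that bears lid_grip alone.

How it is judged:
By the outcome, as a careful person would: the job done as asked, in the order asked, and still so for the second after the job is handed in, with the robot touching nothing.
It also fails if it takes over 43 s, if anything falls off the work surface, if the arm or the gripper's body presses on something with over 40 N, if the wrist force passes 120 N, or if a joint passes its speed limit or range.

## Working session

There is one attempt and no reset: what is moved stays moved. The work goes in short steps, Python scripts to look and compute and a tool call to move; the robot and the scene stay as the last step left them, time stands still between calls to the robot, and variables do not carry over. Pictures are saved under pics/ and viewed, and the job is handed in when it is done.

Besides the shell and the picture viewer there is one more tool, called in YAML: its name, and indented under it one key for each argument. apply_moves: Moves the arm, as the interface text tells. Its arguments: {"type":"object","properties":{"deltas":{"type":"array"},"grip_force":{"type":"number"}},"required":["deltas"]}

```bash
ls; mkdir -p pics; cat > h.py <<'E'
import numpy as np, cv2
from station import ctrl
from scipy.spatial.transform import Rotation as R
def cam(p):
    A=np.array(p["attitude"],float)
    Rm=A if A.shape==(3,3) else (R.from_rotvec(A).as_matrix() if A.size==3 else R.from_quat(A).as_matrix())
    return Rm,np.array(p["eye"]),np.array(p["mtx"])
def world(p,u,v,d=None):
    Rm,e,K=cam(p)
    if d is None: d=p["range_z"][int(round(v)),int(round(u))]
    return e+Rm@(np.linalg.inv(K)@np.array([u,v,1.])*d)
def onz(p,u,v,z):
    Rm,e,K=cam(p); r=Rm@(np.linalg.inv(K)@np.array([u,v,1.])); return e+r*(z-e[2])/r[2]
def proj(p,X):
    Rm,e,K=cam(p); c=K@(Rm.T@(np.array(X)-e)); return c[:2]/c[2]
def cloud(p):
    Rm,e,K=cam(p); d=p["range_z"]; v,u=np.mgrid[:400,:640]
    c=np.stack([u,v,np.ones_like(u)],-1)@np.linalg.inv(K).T*d[...,None]
    return c@Rm.T+e
def save(p,n): cv2.imwrite("pics/"+n,p["img"][...,::-1])
E
python3 - <<'E'
from h import *
for n in("scene","top"):
    p=ctrl.get_image(n); save(p,n+"1.png"); print(n,p["eye"],p["attitude"],p["mtx"])
    for t in("container","lid_grip","small_lid_grip","jar_mid"):
        print(t,[(np.round(r["extent"]),round(r["confidence"],2)) for r in ctrl.search_frame(p,t)][:4],[(np.round(r["uv"],1),round(r["confidence"],2)) for r in ctrl.spot_point(p,t)][:4])
o=ctrl.get_obs();print(o)
E
```

```text
pics
scene [1.05126499 0.53931702 0.78769007] [-0.95185129 -2.52126608  1.0470467 ] [[486.60497758   0.         323.62199122]
 [  0.         486.60497758 203.15161617]
 [  0.           0.           1.        ]]
container [(array([313., 152.,  60.,  60.]), 0.76)] []
lid_grip [(array([429., 253.,  64.,  57.]), 0.93), (array([390., 305.,  65.,  63.]), 0.93), (array([381., 212.,  56.,  44.]), 0.58)] [(array([408.4, 224.2]), 0.83), (array([463.3, 270.8]), 0.74), (array([424.8, 322. ]), 0.58)]
small_lid_grip [(array([270., 128.,  26.,  30.]), 0.69)] []
jar_mid [(array([279., 278.,  48.,  63.]), 0.92)] [(array([307.5, 310.4]), 0.92)]
top [0.44709971 0.02457398 0.91592117] [-1.89805229  2.30448117 -0.24720214] [[437.1773142    0.         323.54288722]
 [  0.         437.1773142  201.68691744]
 [  0.           0.           1.        ]]
container [(array([320., 238.,  81.,  61.]), 0.94)] [(array([359.8, 268.8]), 0.62)]
lid_grip [(array([144., 204.,  55.,  52.]), 0.95), (array([164., 272.,  62.,  55.]), 0.92)] [(array([188.8, 298.4]), 0.95), (array([268.5, 292.2]), 0.61), (array([165.4, 228.5])
[... 154 characters left out ...]
([235.2, 152.7]), 0.56)]
{'t': 0.9, 'q': array([ 1.17898295e+00,  5.27194991e-02,  1.61289622e+00,  2.17444937e-05,
        1.47594610e+00, -1.19025858e-01]), 'dq': array([ 1.87214771e-03,  8.92546493e-04, -2.48006818e-05, -1.15868911e-04,
       -4.92727814e-04,  4.45017206e-04]), 'effort': array([-9.39445890e-04, -3.93677866e+01, -3.70466638e+01, -1.30890594e-04,
        5.74057558e-04,  4.49777986e-06]), 'tool_pos': array([0.16839404, 0.60188664, 0.20489373]), 'tool_rot': array([-4.27167720e-01, -3.11240252e+00, -5.54434329e-05]), 'contact_force': array([-0.0769015 ,  0.420449  ,  0.54023099]), 'wrist_torque': array([-0.03410562,  0.04282659,  0.02395691]), 'opening': 0.08552318729756998}
```

View pics/scene1.png

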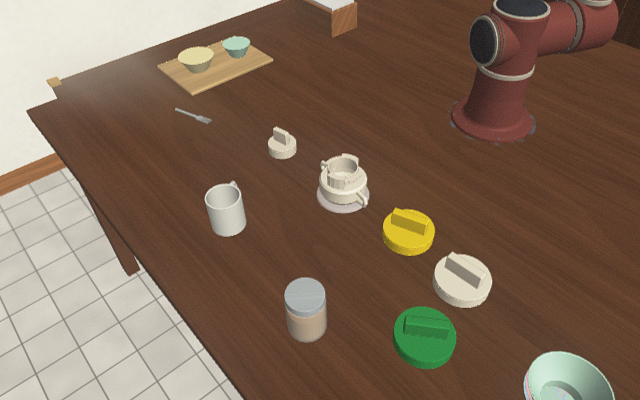

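View pics/top1.png

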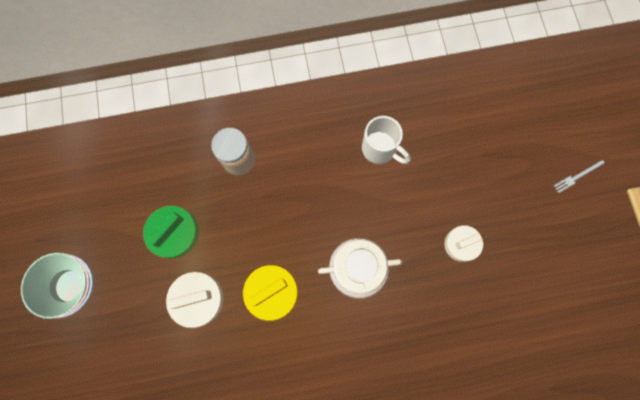

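```bash
cat > m.py <<'E'
from h import *
p=ctrl.get_image("top"); C=cloud(p)
q=ctrl.get_image("scene"); D=cloud(q)
np.savez("pc.npz",C=C,D=D,ti=p["img"],si=q["img"])
def reg(Cl,c,r): return Cl[np.hypot(Cl[...,0]-c[0],Cl[...,1]-c[1])<r]
for nm,uv in(("lid",(193,299)),("cont",(359,268)),("yel",(270,292)),("green",(170,231))):
    w=onz(p,*uv,0.04); print(nm,w.round(3))
    for s,Cl in(("top",C),("scene",D)):
        P=reg(Cl,w,0.11); z=P[:,2]; h,e=np.histogram(z,np.arange(-.01,.15,.004)); print(s,[(round(a*1000),b) for a,b in zip(e,h) if b>3])
def rect(P): 
    (c,wh,a)=cv2.minAreaRect((P[:,:2]*1000).astype(np.float32)); return np.round(c,1),np.round(wh,1),round(a,1)
w=onz(p,193,299,0.04)
for s,Cl in(("top",C),("scene",D)):
    P=reg(Cl,w,0.07)
    T=P[(P[:,2]>0.058)]; print(s,"bartop",rect(T),len(T),T.mean(0).round(4))
    T=P[(P[:,2]>0.02)&(P[:,2]<.032)]; print("cap",cv2.minEnclosingCircle((T[:,:2]*1000).astype(np.float32)))
E
python3 m.py
```

```text
lid [0.498 0.282 0.04 ]
top [(-6, np.int64(864)), (-2, np.int64(5034)), (2, np.int64(555)), (6, np.int64(27)), (10, np.int64(41)), (14, np.int64(32)), (18, np.int64(47)), (22, np.int64(735)), (26, np.int64(1400)), (30, np.int64(51)), (34, np.int64(7)), (38, np.int64(11)), (42, np.int64(12)), (46, np.int64(10)), (50, np.int64(7)), (54, np.int64(14)), (58, np.int64(161)), (62, np.int64(219))]
scene [(-6, np.int64(609)), (-2, np.int64(4502)), (2, np.int64(328)), (6, np.int64(97)), (10, np.int64(89)), (14, np.int64(99)), (18, np.int64(110)), (22, np.int64(481)), (26, np.int64(1133)), (30, np.int64(59)), (34, np.int64(55)), (38, np.int64(63)), (42, np.int64(48)), (46, np.int64(54)), (50, np.int64(62)), (54, np.int64(60)), (58, np.int64(138)), (62, np.int64(213))]
cont [ 0.495 -0.049  0.04 ]
top [(-6, np.int64(1297)), (-2, np.int64(4486)), (2, np.int64(686)), (6, np.int64(620)), (10, np.int64(37)), (22, np.int64(14)), (26, np.int64(6)), (30, np.int64(5)), (34, np.int64(12)), (38, np.int64(10)), (42, np.int64(32)), (46, np.int64(140)), (50, np.int64(436)), (54, np.int64(390)), (58, np.int64
[... 1814 characters left out ...]
, np.int64(4))]
scene [(-6, np.int64(750)), (-2, np.int64(6472)), (2, np.int64(494)), (6, np.int64(113)), (10, np.int64(109)), (14, np.int64(133)), (18, np.int64(139)), (22, np.int64(627)), (26, np.int64(1555)), (30, np.int64(64)), (34, np.int64(57)), (38, np.int64(63)), (42, np.int64(56)), (46, np.int64(53)), (50, np.int64(62)), (54, np.int64(55)), (58, np.int64(170)), (62, np.int64(286))]
top bartop (array([499.4, 286.1]), array([18.1, 75.2]), 4.0) 382 [0.4991 0.286  0.0624]
cap ((499.4369812011719, 286.5550537109375), 54.24549102783203)
scene bartop (array([500.1, 285.1]), array([20.1, 75.9]), 3.5) 352 [0.5014 0.2866 0.0622]
cap ((499.8044128417969, 285.61431884765625), 55.15254592895508)
```

```bash
cat > c.py <<'E'
from h import *
f=np.load("pc.npz")
w=np.array([0.495,-.049])
def fitc(P):
    A=np.c_[2*P[:,:2],np.ones(len(P))]; s=np.linalg.lstsq(A,(P[:,:2]**2).sum(1),rcond=None)[0]; return s[:2],np.sqrt(s[2]+s[:2]@s[:2])
for s,k in(("top","C"),("scene","D")):
    C=f[k]; P=C[np.hypot(C[...,0]-w[0],C[...,1]-w[1])<0.13]
    L=f[k][(np.hypot(C[...,0]-.4995,C[...,1]-.286)<.06)]
    B=L[L[:,2]>.057]; B=B[:,:2]-B[:,:2].mean(0); ev=np.linalg.svd(B,full_matrices=False)[2][0]; print(s,"bar ang",np.degrees(np.arctan2(ev[1],ev[0]))%180, "barz",np.median(L[L[:,2]>.057,2]),"capz",np.median(L[(L[:,2]>.02)&(L[:,2]<.035),2]))
    T=P[(P[:,2]>.0805)]; print("rim",np.median(T[:,2]),T[:,:2].min(0),T[:,:2].max(0),len(T),cv2.minEnclosingCircle((T[:,:2]*1000).astype(np.float32)))
    T=P[(P[:,2]>.046)&(P[:,2]<.062)]
    Bd=T[np.hypot(*(T[:,:2]-w).T)<.057]; 
    print("body",cv2.minEnclosingCircle((Bd[:,:2]*1000).astype(np.float32)))
    H=P[(P[:,2]>.02)]; r=np.hypot(*(H[:,:2]-w).T); 
    for lo in (.06,):
        h=H[r>lo]; a=h[h[:,1]>w[1]];b=h[h[:,1]<w[1]]
        print("handles",a.mean(0).round(4),len(a),b.mean(0).round(4),len(b)); d=a.mean(0)-b.mean(0); print(np.degrees(np.arctan2(d[1],d[0])),"mid",(a.mean(0)+b.mean(0))/2, "tip",a[:,1].max(),b[:,1].min())
    sh=P[(np.abs(P[:,2]-.006)<.004)&(np.hypot(*(P[:,:2]-w).T)<.085)]; print("shelf",np.median(sh[:,2]))
for k,a,b,n in(("ti",359,268,"topz.png"),("si",343,182,"scz.png")):
    im=f[k][b-50:b+50,a-62:a+62]; cv2.imwrite("pics/"+n,cv2.resize(im[...,::-1],None,fx=6,fy=6,interpolation=2))
E
python3 c.py
```

```text
top bar ang 94.02589668174987 barz 0.062358471098757806 capz 0.02672388395213543
rim 0.9159211725868417 [ 0.44709971 -0.08620634] [0.54312031 0.02457398] 1377 ((487.02947998046875, -24.84619140625), 63.5353889465332)
body ((498.3179931640625, -49.711212158203125), 56.110782623291016)
handles [0.4502 0.0244 0.8683] 1043 [ 0.493  -0.1213  0.0448] 70
106.38144218480167 mid [ 0.4716293  -0.04848183  0.45652961] tip 0.031582450946307815 -0.13519375850115656
shelf 0.006279654845580684
scene bar ang 93.97820188379005 barz 0.06229134156177607 capz 0.026787257488020577
rim 0.08323265413965386 [ 0.45536989 -0.08811693] [ 0.54386807 -0.01557843] 251 ((499.16131591796875, -52.42509841918945), 45.97858810424805)
body ((503.06427001953125, -48.80984115600586), 55.435123443603516)
handles [0.5064 0.0237 0.0377] 84 [ 0.5038 -0.1192  0.0402] 50
88.95084788234989 mid [ 0.50510852 -0.04774913  0.03893658] tip 0.0804680517578164 -0.1348965258223198
shelf 0.005114507530192158
```

```bash
cd pics; python3 -c "
import cv2;a=cv2.imread('topz.png');b=cv2.imread('scz.png');cv2.imwrite('z2.png',cv2.resize(cv2.vconcat([a,b]),None,fx=.5,fy=.5))"
```

```text
(no output)
```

View pics/z2.png

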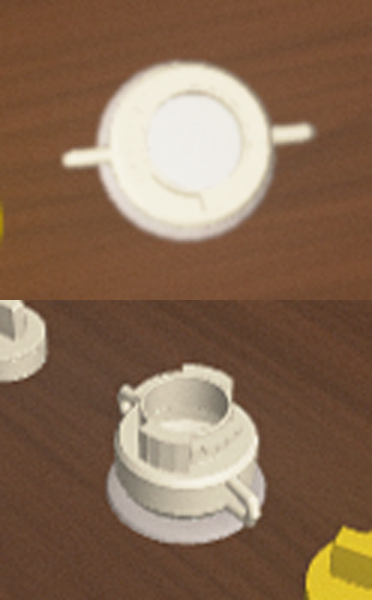

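```bash
cat > c2.py <<'E'
from h import *
from scipy.optimize import least_squares
f=np.load("pc.npz"); w=np.array([.499,-.049])
for s,k in(("top","C"),("scene","D")):
    C=f[k]; P=C[(np.hypot(C[...,0]-w[0],C[...,1]-w[1])<0.13)&(C[...,2]<.12)]
    T=P[(P[:,2]>.081)]; rr=np.hypot(*(T[:,:2]-w).T); T=T[rr<.05]
    print(s,"rim z",np.median(T[:,2]),len(T))
    # fit ring: inside-heavy boundary: use enclosing circle of percentile via polar medians
    a=np.arctan2(T[:,1]-w[1],T[:,0]-w[0]);rr=np.hypot(*(T[:,:2]-w).T)
    for b in range(-180,180,30):
        m=(a>=np.radians(b))&(a<np.radians(b+30)); 
        if m.sum()>2: print(b,m.sum(),rr[m].min().round(4),rr[m].max().round(4),end=" | ")
    print()
    S=P[(P[:,2]>.046)&(P[:,2]<.058)]; r=np.hypot(*(S[:,:2]-w).T); S=S[r<.058]
    print("shoulder z",np.median(S[:,2]),cv2.minEnclosingCircle((S[:,:2]*1000).astype(np.float32)))
    L=P[(P[:,2]>.074)&(P[:,2]<.0805)]; r=np.hypot(*(L[:,:2]-w).T); L=L[r<.05]; a=np.degrees(np.arctan2(L[:,1]-w[1],L[:,0]-w[0]))
    print("ledge az hist",np.histogram(a,np.arange(-180,181,15))[0], np.median(L[:,2]))
    H=P[(P[:,2]>.02)]; r=np.hypot(*(H[:,:2]-w).T); H=H[(r>.06)]
    for sg in(1,-1):
        h=H[(H[:,1]-w[1])*sg>.05]; print("h",h.mean(0).round(4),h[:,1].max(),h[:,1].min(),len(h),h[:,2].max())
    h=H[np.abs(H[:,1]-w[1])>.05]; pl=np.polyfit(h[:,1],h[:,0],1); print("line slope deg",np.degrees(np.arctan(pl[0])),"x at cy",np.polyval(pl,w[1]))
    sh=P[(P[:,2]>.003)&(P[:,2]<.02)]; print("shelf",np.median(sh[:,2]),cv2.minEnclosingCircle((sh[np.hypot(*(sh[:,:2]-w).T)<.08,:2]*1000).astype(np.float32)))
E
python3 c2.py
```

```text
top rim z 0.0832471303757929 371
-180 72 0.0312 0.0456 | -150 65 0.0334 0.0465 | -120 17 0.0342 0.0368 | -90 14 0.0345 0.0372 | -60 14 0.033 0.0361 | -30 29 0.031 0.0445 | 0 66 0.0298 0.0432 | 30 44 0.0281 0.0417 | 60 14 0.0283 0.0307 | 90 11 0.0279 0.0302 | 120 12 0.0289 0.0314 | 150 13 0.0298 0.0334 | 
shoulder z 0.053599582200528184 ((497.2000427246094, -49.12022399902344), 57.49452209472656)
ledge az hist [ 1  2  0  9 29 30 30 17  2  1  5  1  2  0  2 23 25 25 26 25  2  1  1  1] 0.07773147622088139
h [0.5041 0.0206 0.0446] 0.031582450946307815 0.010644516861572318 57 0.052412277086581915
h [ 0.493  -0.1211  0.0448] -0.10848749124507193 -0.13519375850115656 71 0.05220922148410456
line slope deg 4.4645888811214425 x at cy 0.4986684968344108
shelf 0.006607382253122129 ((498.8418884277344, -48.8033447265625), 79.44318389892578)
scene rim z 0.08335591107139573 234
-180 38 0.0299 0.0459 | -150 36 0.0308 0.0485 | -120 11 0.035 0.04 | -90 11 0.0351 0.0393 | -60 5 0.0354 0.0365 | -30 23 0.0311 0.0449 | 0 43 0.0278 0.0438 | 30 30 0.0261 0.0439 | 60 13 0.0262 0.0351 | 90 10 0.0277 0.03 | 120 5 0.0269 0.0304 | 150 9 0.0284 0.0316 | 
shoulder z 0.053953527216300645 ((504.2257995605469, -48.28365707397461), 56.640907287597656)
ledge az hist [ 9  8  7  9 14 16 14 10  1  0  2  8  9 13  8 23 18 18 20 13  1  1  1  2] 0.07741626900152399
h [0.507  0.0226 0.0379] 0.08040587830619744 0.010550029882561929 80 0.05145032065136057
h [ 0.4964 -0.1265  0.0399] -0.1114262807962848 -0.1348965258223198 43 0.05173474052232774
line slope deg 3.82919506954123 x at cy 0.5020008338557658
shelf 0.005773277254927989 ((499.91558837890625, -50.03990173339844), 77.83917999267578)
```

```bash
cat > pl.py <<'E'
import sys
from h import *
def pose(o=None):
    o=o or ctrl.get_obs(); M=R.from_rotvec(o["tool_rot"]).as_matrix()
    return np.array(o["tool_pos"]),np.degrees(np.arctan2(M[1,1],M[0,1])),o,M
def plan(x,y,z,yaw,n,grip):
    p,ps,o,M=pose(); print("t",round(o["t"],2),"p",p.round(4),"yaw",round(ps,2),"tilt",np.degrees(np.arccos(-M[2,2])).round(2),"F",np.round(o["contact_force"],1),"open",round(o["opening"],4),"q6",round(o["q"][5],2))
    d=(np.array([x,y,z])-p)/n; dy=(yaw-ps)/n
    for i in range(n):
        a=np.radians(ps+dy*i); print([round(float(v),4) for v in (-d[0]*np.sin(a)+d[1]*np.cos(a), d[0]*np.cos(a)+d[1]*np.sin(a), -d[2], -np.radians(dy))]+[grip])
if __name__=="__main__":
    a=list(map(float,sys.argv[1:])); plan(a[0],a[1],a[2],a[3],int(a[4]),a[5])
E
python3 pl.py .4995 .286 .17 4 8 1
python3 - <<'E'
from h import *
f=np.load("pc.npz")
from scipy.optimize import least_squares
for k in"CD":
    C=f[k]; c=np.array([.5,-.052])
    for _ in range(10):
        P=C[(C[...,2]>.08)&(C[...,2]<.09)&(np.hypot(C[...,0]-c[0],C[...,1]-c[1])<.0365)][:,:2]
        c=least_squares(lambda s:np.hypot(*(P-s).T)-.032,c,loss="soft_l1",f_scale=.001).x
    H=C[(C[...,2]>.035)&(C[...,2]<.06)&(np.abs(np.hypot(C[...,0]-c[0],C[...,1]-c[1])-.073)<.013)&(np.abs(C[...,0]-c[0])<.03)][:,:2]-c
    s=np.sign(H[:,1]); v=(H*s[:,None]); 
    print(k,c.round(4),len(P),len(H),[np.degrees(np.arctan2(*v[s==g].mean(0)[::-1])).round(2) for g in(1,-1)])
E
```

```text
t 1.0 p [0.1684 0.6019 0.2049] yaw 74.37 tilt 0.0 F [-0.2 -0.3 -0.5] open 0.0852 q6 -0.12
[-0.0505, -0.0269, 0.0044, 0.1535, 1.0]
[-0.054, -0.0188, 0.0044, 0.1535, 1.0]
[-0.0563, -0.0104, 0.0044, 0.1535, 1.0]
[-0.0572, -0.0016, 0.0044, 0.1535, 1.0]
[-0.0568, 0.0071, 0.0044, 0.1535, 1.0]
[-0.055, 0.0157, 0.0044, 0.1535, 1.0]
[-0.0519, 0.024, 0.0044, 0.1535, 1.0]
[-0.0477, 0.0316, 0.0044, 0.1535, 1.0]
C [ 0.499  -0.0523] 229 116 [np.float64(85.79), np.float64(85.42)]
D [ 0.4997 -0.0532] 157 82 [np.float64(84.45), np.float64(87.55)]
```

apply_moves:
  deltas:
    - [-0.05, -0.027, 0.004, 0.15, 1]
    - [-0.054, -0.019, 0.004, 0.15, 1]
    - [-0.056, -0.01, 0.004, 0.15, 1]
    - [-0.057, -0.002, 0.004, 0.15, 1]
    - [-0.057, 0.007, 0.004, 0.15, 1]
    - [-0.055, 0.016, 0.004, 0.15, 1]
    - [-0.052, 0.024, 0.004, 0.15, 1]
    - [-0.048, 0.032, 0.004, 0.15, 1]
  grip_force: 60

```text
t: 2.0
tool_pos: [0.5063, 0.2792, 0.174]
tool_rot: [2.146, 2.294, 0.01]
contact_force: [0.3, 0.7, -0.3]
opening: 0.0854
```

```bash
python3 pl.py .4995 .286 .1 4 8 0.3
```

```text
t 2.0 p [0.5063 0.2792 0.174 ] yaw 3.82 tilt 0.38 F [ 0.3  0.7 -0.3] open 0.0854 q6 0.31
[0.0009, -0.0008, 0.0092, -0.0004, 0.3]
[0.0009, -0.0008, 0.0092, -0.0004, 0.3]
[0.0009, -0.0008, 0.0092, -0.0004, 0.3]
[0.0009, -0.0008, 0.0092, -0.0004, 0.3]
[0.0009, -0.0008, 0.0092, -0.0004, 0.3]
[0.0009, -0.0008, 0.0092, -0.0004, 0.3]
[0.0009, -0.0008, 0.0092, -0.0004, 0.3]
[0.0009, -0.0008, 0.0092, -0.0004, 0.3]
```

apply_moves:
  deltas:
    - [0.004, -0.004, 0.01, -0.002, 0.3]
    - [0.003, -0.002, 0.02, 0, 0.3]
    - [0, 0, 0.02, 0, 0.3]
    - [0, 0, 0.02, 0, 0.3]
    - [0, 0, 0.02, 0, 0.3]
    - [0, 0, 0.015, 0, 0.3]
    - [0, 0, 0.008, 0, 0.3]
    - [0, 0, 0, 0, 0.3]

```text
t: 3.0
tool_pos: [0.497, 0.287, 0.0507]
tool_rot: [-2.139, -2.298, -0.003]
contact_force: [0.5, -0.5, 0.3]
opening: 0.0554
```

```bash
python3 pl.py .4995 .286 .034 4 4 0
```

```text
t 3.0 p [0.497  0.287  0.0507] yaw 4.12 tilt 0.17 F [ 0.5 -0.5  0.3] open 0.0554 q6 0.32
[-0.0003, 0.0006, 0.0042, 0.0005, 0.0]
[-0.0003, 0.0006, 0.0042, 0.0005, 0.0]
[-0.0003, 0.0006, 0.0042, 0.0005, 0.0]
[-0.0003, 0.0006, 0.0042, 0.0005, 0.0]
```

apply_moves:
  deltas:
    - [-0.001, 0.002, 0.008, 0, 0.3]
    - [0, 0.001, 0.007, 0, 0.3]
    - [0, 0, 0.001, 0, -0.2]
    - [0, 0, 0, 0, -1]
    - [0, 0, 0, 0, -1]
    - [0, 0, 0, 0, -1]
    - [0, 0, 0, 0, -1]
    - [0, 0, 0, 0, -1]

```text
t: 4.0
tool_pos: [0.5022, 0.2868, 0.036]
tool_rot: [-2.14, -2.299, -0.01]
contact_force: [-0.1, -0.2, -0.5]
opening: 0.0128
```

```bash
python3 pl.py .4995 .286 .15 4 4 -1
python3 - <<'E'
from h import *
p=ctrl.get_image("scene"); cv2.imwrite("pics/g1.png",cv2.resize(p["img"][150:350,330:560,::-1],None,fx=3,fy=3))
E
```

```text
t 4.0 p [0.5022 0.2868 0.036 ] yaw 4.1 tilt 0.35 F [-0.1 -0.2 -0.5] open 0.0128 q6 0.32
[-0.0001, -0.0007, -0.0285, 0.0005, -1.0]
[-0.0002, -0.0007, -0.0285, 0.0005, -1.0]
[-0.0002, -0.0007, -0.0285, 0.0005, -1.0]
[-0.0002, -0.0007, -0.0285, 0.0005, -1.0]
```

View pics/g1.png

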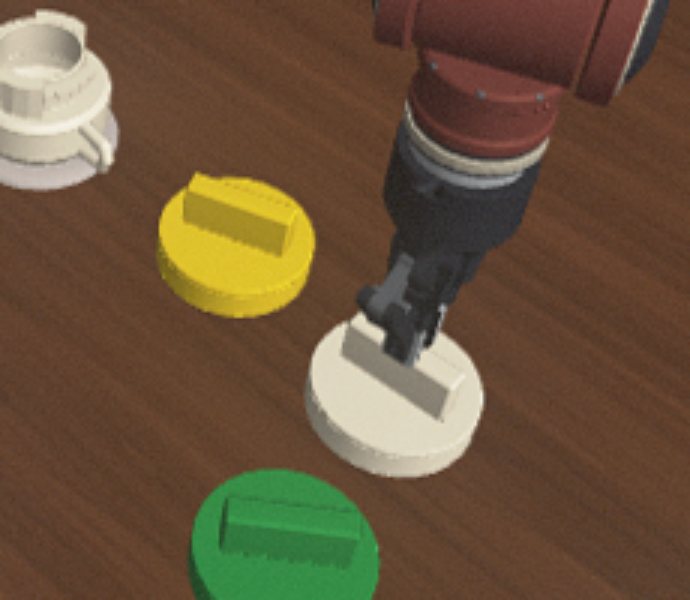

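apply_moves:
  deltas:
    - [0, 0, 0, 0, -1]
    - [0, 0, -0.005, 0, -1]
    - [0, 0, -0.01, 0, -1]
    - [0, 0, -0.02, 0, -1]
    - [0, 0, -0.03, 0, -1]
    - [0, 0, -0.03, 0, -1]
    - [0, 0, -0.03, 0, -1]
    - [0, 0, -0.01, 0, -1]
  grip_force: 60

```text
t: 5.05
tool_pos: [0.5022, 0.2864, 0.1817]
tool_rot: [2.139, 2.299, 0.015]
contact_force: [-0.2, 0.1, -0.8]
opening: 0.0129
```

```bash
python3 pl.py .4993 -.0525 .17 -4.4 8 -1
python3 - <<'E'
from h import *
p=ctrl.get_image("scene"); cv2.imwrite("pics/g2.png",cv2.resize(p["img"][100:350,330:580,::-1],None,fx=2.4,fy=2.4))
np.save("g2.npy",cloud(p))
E
```

```text
t 5.05 p [0.5022 0.2864 0.1817] yaw 4.11 tilt 0.56 F [-0.2  0.1 -0.8] open 0.0129 q6 0.32
[-0.0422, -0.0034, 0.0015, 0.0186, -1.0]
[-0.0423, -0.0026, 0.0015, 0.0186, -1.0]
[-0.0423, -0.0018, 0.0015, 0.0186, -1.0]
[-0.0423, -0.001, 0.0015, 0.0186, -1.0]
[-0.0424, -0.0003, 0.0015, 0.0186, -1.0]
[-0.0424, 0.0005, 0.0015, 0.0186, -1.0]
[-0.0423, 0.0013, 0.0015, 0.0186, -1.0]
[-0.0423, 0.0021, 0.0015, 0.0186, -1.0]
```

View pics/g2.png

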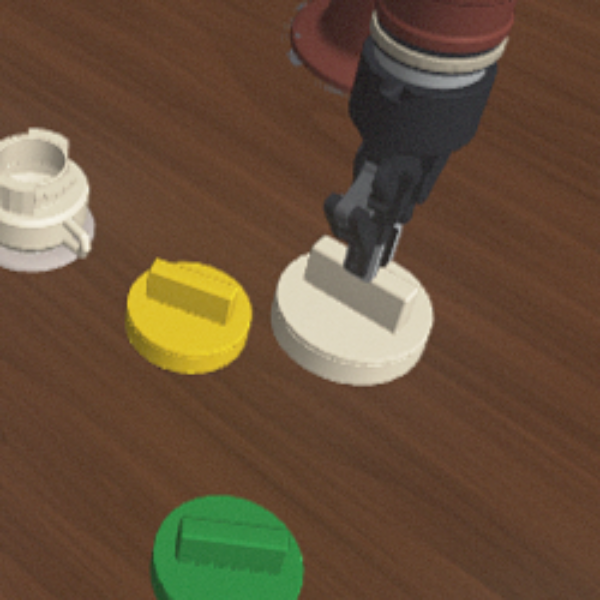

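```bash
cat > lid.py <<'E'
from h import *
from pl import pose
def lidpose(Cl,p,base,verb=1):
    """base: expected z of lower edge"""
    m=(np.hypot(Cl[...,0]-p[0],Cl[...,1]-p[1])<.065)
    Q=Cl[m&(abs(Cl[...,2]-base-.0267)<.006)]
    A=np.c_[Q[:,:2]-p[:2],np.ones(len(Q))]; w=np.ones(len(Q))>0
    for _ in range(4):
        s=np.linalg.lstsq(A[w],Q[w,2],rcond=None)[0]; w=abs(A@s-Q[:,2])<.003
    c,r=cv2.minEnclosingCircle((Q[w][:,:2]*1000).astype(np.float32))
    print("cap z@tcp",s[2].round(4),"slope deg x,y",np.degrees(s[:2]).round(2),"circ",np.round(c,1),round(r,1),w.sum())
    B=Cl[m&(abs(Cl[...,2]-base-.0625)<.0035)&(np.hypot(Cl[...,0]-p[0],Cl[...,1]-p[1])>.014)]
    if len(B)>10:
        X=B[:,:2]-B[:,:2].mean(0); e=np.linalg.svd(X,full_matrices=False)[2][0]; print("bar ang",(np.degrees(np.arctan2(e[1],e[0]))%180).round(2),"rect",cv2.minAreaRect((B[:,:2]*1000).astype(np.float32)),"z",np.median(B[:,2]).round(4),len(B))
if __name__=="__main__":
    import sys
    p,ps,o,M=pose(); print(p.round(4),ps.round(2),"tool z",M[:,2].round(4))
    Cl=np.load(sys.argv[1]) if len(sys.argv)>1 else cloud(ctrl.get_image("scene"))
    lidpose(Cl,p,p[2]-.036)
E
python3 lid.py g2.npy
```

```text
[0.5024 0.2865 0.1821] 4.11 tool z [ 0.0082  0.0065 -0.9999]
cap z@tcp 0.1723 slope deg x,y [0.28 0.08] circ [503.8 286.2] 54.6 1430
bar ang 94.4 rect ((504.5247497558594, 285.265869140625), (22.928159713745117, 74.74757385253906), 4.725606441497803) z 0.208 251
```

apply_moves:
  deltas:
    - [-0.042, -0.003, 0, 0.019, -1]
    - [-0.042, -0.003, 0, 0.019, -1]
    - [-0.042, -0.002, 0, 0.019, -1]
    - [-0.042, -0.001, 0, 0.019, -1]
    - [-0.042, 0, 0, 0.019, -1]
    - [-0.042, 0, 0, 0.019, -1]
    - [-0.042, 0.001, 0, 0.019, -1]
    - [-0.042, 0.002, 0, 0.019, -1]

```text
t: 6.1
tool_pos: [0.4931, -0.0572, 0.1729]
tool_rot: [-2.303, -2.128, -0.005]
contact_force: [0.7, 0.2, -1.3]
opening: 0.0129
```

```bash
python3 pl.py .4985 -.052 .125 -4.4 1 -1
```

```text
t 6.1 p [ 0.4931 -0.0572  0.1729] yaw -4.53 tilt 0.41 F [ 0.7  0.2 -1.3] open 0.0129 q6 -0.19
[0.0056, 0.005, 0.0479, -0.0022, -1.0]
```

apply_moves:
  deltas:
    - [0.003, 0.003, 0.005, 0, -1]
    - [0.003, 0.002, 0.01, 0, -1]
    - [0, 0, 0.01, 0, -1]
    - [0, 0, 0.008, 0, -1]
    - [0, 0, 0.006, 0, -1]
    - [0, 0, 0, 0, -1]
    - [0, 0, 0, 0, -1]
    - [0, 0, 0, 0, -1]

```text
t: 7.1
tool_pos: [0.4967, -0.0497, 0.1284]
tool_rot: [-2.299, -2.125, -0.001]
contact_force: [0.1, 0.2, -1.4]
opening: 0.0126
```

```bash
python3 pl.py .4985 -.052 .115 -4.4 1 -1; python3 - <<'E'
from h import *
from lid import *
p,ps,o,M=pose()
for n in("scene","top"):
    q=ctrl.get_image(n); lidpose(cloud(q),p,p[2]-.036); cv2.imwrite(f"pics/k_{n}.png",cv2.resize(q["img"][100:320,240:480,::-1],None,fx=2.4,fy=2.4))
E
cd pics; python3 -c "
import cv2;cv2.imwrite('k.png',cv2.resize(cv2.hconcat([cv2.imread('k_scene.png'),cv2.imread('k_top.png')]),None,fx=.69,fy=.69))"
```

```text
t 7.1 p [ 0.4967 -0.0497  0.1284] yaw -4.5 tilt 0.64 F [ 0.1  0.2 -1.4] open 0.0126 q6 -0.18
[-0.0021, 0.002, 0.0134, -0.0018, -1.0]
cap z@tcp 0.1189 slope deg x,y [-0.6   0.32] circ [498.4 -50.6] 55.5 845
bar ang 88.72 rect ((501.1034851074219, -50.857460021972656), (20.33966064453125, 75.59113311767578), 0.79588383436203) z 0.1545 89
cap z@tcp 0.1197 slope deg x,y [0.9  0.85] circ [463.3 -55.3] 38.0 287
```

View pics/k.png

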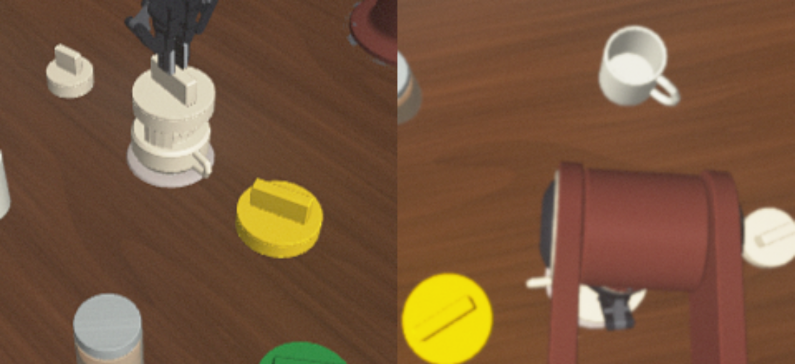

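apply_moves:
  deltas:
    - [-0.0015, 0.0015, 0.003, 0, -1]
    - [0, 0, 0.003, 0, -1]
    - [0, 0, 0.003, 0, -1]
    - [0, 0, 0.001, 0, -1]
    - [0, 0, 0.001, 0, -1]
    - [0, 0, 0.001, 0, -1]
    - [0, 0, 0, 0, -1]
    - [0, 0, 0, 0, -1]

```text
t: 8.2
tool_pos: [0.4982, -0.0516, 0.1159]
tool_rot: [-2.3, -2.125, -0.002]
contact_force: [0.5, -0.3, -0.2]
opening: 0.0123
```

```bash
python3 pl.py .498 -.0515 .115 -4.4 1 -1
```

```text
t 8.2 p [ 0.4982 -0.0516  0.1159] yaw -4.52 tilt 0.61 F [ 0.5 -0.3 -0.2] open 0.0123 q6 -0.18
[0.0001, -0.0003, 0.0009, -0.0022, -1.0]
```

apply_moves:
  deltas:
    - [0, 0, 0.001, 0, -1]
    - [0, 0, 0.001, 0, -1]
    - [0, 0, 0.001, 0, -1]
    - [0, 0, 0.001, 0, -1]
    - [0, 0, 0.001, 0, -1]
    - [0, 0, 0, 0, -1]
    - [0, 0, 0, 0, -1]
    - [0, 0, 0, 0, -1]

```text
t: 9.2
tool_pos: [0.4998, -0.0517, 0.114]
tool_rot: [-2.301, -2.127, -0.005]
contact_force: [-1.1, -0.2, 1.9]
opening: 0.0129
```

```bash
python3 pl.py .498 -.0515 .115 55.6 6 -1; python3 lid.py
```

```text
t 9.2 p [ 0.4998 -0.0517  0.114 ] yaw -4.52 tilt 0.49 F [-1.1 -0.2  1.9] open 0.0129 q6 -0.18
[0.0, -0.0003, -0.0002, -0.1749, -1.0]
[0.0001, -0.0003, -0.0002, -0.1749, -1.0]
[0.0001, -0.0003, -0.0002, -0.1749, -1.0]
[0.0002, -0.0003, -0.0002, -0.1749, -1.0]
[0.0002, -0.0002, -0.0002, -0.1749, -1.0]
[0.0002, -0.0002, -0.0002, -0.1749, -1.0]
[ 0.4998 -0.0517  0.114 ] -4.52 tool z [-0.003  0.008 -1.   ]
cap z@tcp 0.1047 slope deg x,y [-0.67  0.07] circ [500.9 -50.2] 55.7 853
bar ang 90.64 rect ((505.4550476074219, -51.0858154296875), (19.807361602783203, 73.9328842163086), 3.6633169651031494) z 0.1399 97
```

apply_moves:
  deltas:
    - [0, 0, 0, -0.1, -1]
    - [0, 0, 0, -0.13, -1]
    - [0, 0, 0, -0.13, -1]
    - [0, 0, 0, -0.13, -1]
    - [0, 0, 0, -0.13, -1]
    - [0, 0, 0, -0.13, -1]
    - [0, 0, 0, -0.13, -1]
    - [0, 0, 0, -0.1, -1]

```text
t: 10.25
tool_pos: [0.5005, -0.0522, 0.1123]
tool_rot: [-0.984, -2.98, -0.01]
contact_force: [-0.5, 0.4, -0.8]
opening: 0.0123
```

```bash
python3 pl.py .4985 -.052 .115 55.6 1 -1; python3 lid.py
```

```text
t 10.25 p [ 0.5005 -0.0522  0.1123] yaw 53.44 tilt 0.41 F [-0.5  0.4 -0.8] open 0.0123 q6 -1.19
[0.0017, -0.001, -0.0027, -0.0376, -1.0]
[ 0.5005 -0.0522  0.1123] 53.44 tool z [-6.0e-04  7.2e-03 -1.0e+00]
cap z@tcp 0.1029 slope deg x,y [-0.06  0.03] circ [503.4 -51.6] 54.6 721
bar ang 143.78 rect ((504.04742431640625, -51.08089065551758), (23.657236099243164, 75.84883117675781), 50.8973503112793) z 0.1383 150
```

apply_moves:
  deltas:
    - [0.001, -0.001, 0, -0.03, -1]
    - [0.001, -0.001, 0.001, -0.01, -1]
    - [0, 0, 0.003, 0, -1]
    - [0, 0, 0.003, 0, -1]
    - [0, 0, 0.003, 0, -1]
    - [0, 0, 0.002, 0, -1]
    - [0, 0, 0, 0, -1]
    - [0, 0, 0, 0, -1]

```text
t: 11.3
tool_pos: [0.4968, -0.0525, 0.0981]
tool_rot: [-0.923, -2.998, -0.01]
contact_force: [-0.4, -0.8, -1.4]
opening: 0.0123
```

```bash
python3 pl.py .4985 -.052 .098 55.6 1 -1; python3 lid.py
```

```text
t 11.3 p [ 0.4968 -0.0525  0.0981] yaw 55.77 tilt 0.45 F [-0.4 -0.8 -1.4] open 0.0123 q6 -1.23
[-0.0011, 0.0013, 0.0001, 0.003, -1.0]
[ 0.4968 -0.0525  0.0981] 55.77 tool z [-0.0022  0.0075 -1.    ]
cap z@tcp 0.0886 slope deg x,y [-0.21 -0.25] circ [499.9 -52.3] 55.1 724
bar ang 145.83 rect ((500.4876403808594, -51.45411682128906), (24.99669647216797, 74.37577819824219), 56.33139419555664) z 0.1241 148
```

apply_moves:
  deltas:
    - [0, 0, 0.001, 0, -1]
    - [0, 0, 0.001, 0, -1]
    - [0, 0, 0.001, 0, -1]
    - [0, 0, 0.001, 0.06, -1]
    - [0, 0, 0, 0.13, -1]
    - [0, 0, 0, 0.13, -1]
    - [0, 0, 0, 0.13, -1]
    - [0, 0, 0, 0.1, -1]

```text
t: 12.35
tool_pos: [0.4987, -0.0531, 0.098]
tool_rot: [-1.727, -2.622, -0.009]
contact_force: [0.2, -0.3, 0.0]
opening: 0.0123
```

```bash
python3 pl.py .4970 -.0525 .098 -4.4 4 -1; python3 lid.py;python3 -c "
from station import ctrl;print(ctrl.get_obs()['wrist_torque'])"
```

```text
t 12.35 p [ 0.4987 -0.0531  0.098 ] yaw 23.26 tilt 0.35 F [ 0.2 -0.3  0. ] open 0.0123 q6 -0.67
[0.0003, -0.0003, 0.0, 0.1207, -1.0]
[0.0003, -0.0004, 0.0, 0.1207, -1.0]
[0.0002, -0.0004, 0.0, 0.1207, -1.0]
[0.0002, -0.0004, 0.0, 0.1207, -1.0]
[ 0.4987 -0.0531  0.098 ] 23.26 tool z [ 0.0021  0.0058 -1.    ]
cap z@tcp 0.0885 slope deg x,y [0.16 0.11] circ [501.  -52.1] 54.9 738
bar ang 114.32 rect ((502.4737854003906, -52.96625518798828), (22.654033660888672, 75.21707153320312), 25.764148712158203) z 0.1242 132
[ 0.00698151 -0.02827351  0.01766331]
```

apply_moves:
  deltas:
    - [0, 0, 0, 0.1, -1]
    - [0, 0, 0, 0.11, -1]
    - [0, 0, 0, 0.11, -1]
    - [0, 0, 0, 0.1, -1]
    - [0, 0, 0, 0.06, -1]
    - [0, 0, 0, 0.01, -1]
    - [0, 0, 0, 0, -1]
    - [0, 0, 0, 0, -1]

```text
t: 13.4
tool_pos: [0.4998, -0.0534, 0.0981]
tool_rot: [-2.32, -2.118, -0.011]
contact_force: [-0.3, -0.6, -0.1]
opening: 0.0126
```

```bash
python3 pl.py .4970 -.0525 .098 -4.4 1 -1; python3 lid.py;python3 -c "
from station import ctrl;print(ctrl.get_obs()['wrist_torque'])"
```

```text
t 13.4 p [ 0.4998 -0.0534  0.0981] yaw -5.21 tilt 0.41 F [-0.3 -0.6 -0.1] open 0.0126 q6 -0.17
[0.0007, -0.0028, 0.0001, -0.0141, -1.0]
[ 0.4998 -0.0534  0.0981] -5.21 tool z [ 0.0052  0.0049 -1.    ]
cap z@tcp 0.0886 slope deg x,y [0.14 0.04] circ [500.9 -53.5] 55.2 838
bar ang 90.57 rect ((505.82489013671875, -53.234378814697266), (19.156455993652344, 77.69192504882812), 3.3004980087280273) z 0.1242 89
[ 0.06400155  0.09793973 -0.01933916]
```

apply_moves:
  deltas:
    - [0, 0, 0, 0, -0.3]
    - [0, 0, 0, 0, 0]
    - [0, 0, 0, 0, 0.2]
    - [0, 0, 0, 0, 0.2]
    - [0, 0, 0, 0, 0.2]
    - [0, 0, -0.02, 0, 0.2]
    - [0, 0, -0.05, 0, 0.2]
    - [0, 0, -0.05, 0, 0.2]

```text
t: 14.45
tool_pos: [0.4958, -0.0532, 0.215]
tool_rot: [-2.312, -2.112, -0.001]
contact_force: [-0.1, -0.0, 1.1]
opening: 0.0512
```

apply_moves:
  deltas:
    - [0.04, 0, -0.03, 0, 0.2]
    - [0.05, 0, 0, 0, 0.2]
    - [0.05, 0, 0, 0, 0.2]
    - [0.05, 0, 0, 0, 0.2]
    - [0.05, 0, 0, 0, 0.2]
    - [0.04, 0, 0, 0, 0.2]
    - [0.02, 0, 0, 0, 0.2]
    - [0, 0, 0, 0, 0.2]

```text
t: 15.45
tool_pos: [0.5277, 0.2529, 0.2556]
tool_rot: [2.321, 2.114, 0.015]
contact_force: [0.2, 0.5, -0.3]
opening: 0.0513
```

```bash
python3 - <<'E'
from h import *
from lid import lidpose
ims=[]
for n in("scene","top"):
    q=ctrl.get_image(n); C=cloud(q); print(n); lidpose(C,np.array([.4995,-.0525]),.0615)
    B=C[(np.hypot(C[...,0]-.4995,C[...,1]+.0525)<.06)&(C[...,2]>.117)&(C[...,2]<.13)]; X=B[:,:2]-B[:,:2].mean(0); e=np.linalg.svd(X,full_matrices=False)[2][0]; print("all bar ang",np.degrees(np.arctan2(e[1],e[0]))%180,len(B),np.median(B[:,2]))
    c=np.array([.4995,-.0525]); H=C[(C[...,2]>.03)&(C[...,2]<.056)&(np.hypot(C[...,0]-c[0],C[...,1]-c[1])>.06)&(np.hypot(C[...,0]-c[0],C[...,1]-c[1])<.088)&(np.abs(C[...,0]-c[0])<.03)]
    s=H[:,1]>c[1]; d=H[s].mean(0)-H[~s].mean(0); print("handles",np.degrees(np.arctan2(d[1],d[0])),s.sum(),(~s).sum())
    im=q["img"][100:320,240:480,::-1] ; ims.append(cv2.resize(im,None,fx=1.66,fy=1.66))
cv2.imwrite("pics/f1.png",cv2.hconcat(ims)); print(ctrl.get_obs()["tool_pos"])
E
```

```text
scene
cap z@tcp 0.0886 slope deg x,y [-0.01 -0.12] circ [501.9 -54.7] 55.0 850
bar ang 85.31 rect ((502.4570007324219, -53.997249603271484), (78.38191986083984, 18.921194076538086), 85.52478790283203) z 0.1242 140
all bar ang 85.61087850187053 245 0.12392850134327571
handles nan 62 0
top
cap z@tcp 0.0883 slope deg x,y [-0.05  0.09] circ [500.9 -53.3] 53.8 2032
bar ang 84.75 rect ((500.6817626953125, -53.018592834472656), (75.43589782714844, 17.94784164428711), 84.6869125366211) z 0.124 265
all bar ang 84.99291661150482 423 0.12409442684081762
handles 85.59013289545823 63 56
[0.52784006 0.25156407 0.25566282]<stdin>:8: RuntimeWarning: Mean of empty slice.
  ret = um.true_divide(
```

View pics/f1.png

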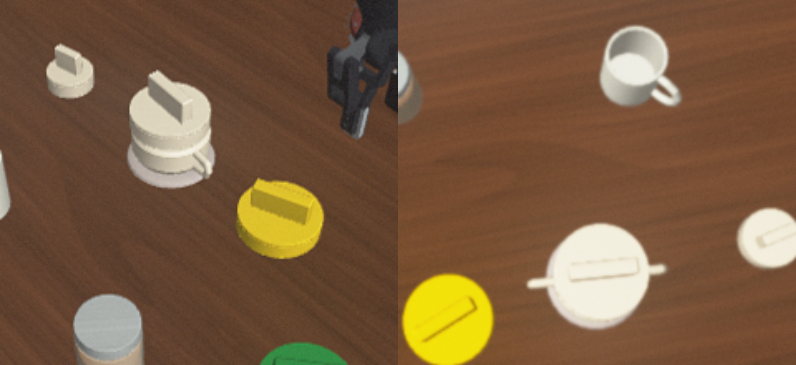

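```bash
python3 -c "
from station import ctrl;print(ctrl.finish_job())"
```

```text
the job is handed in; nothing more can be done
None
```

The wide cream lid is closed on the container, and I handed the job in at about 15.5 s of the 43 s allowed. No verdict was reported.

**What I did:**
1. Gripped the lid by its bar and set it level on the ledges, in line with the handles. The tip was at z 0.114 and I felt light contact.
2. Turned it about 60° anticlockwise and lowered it to tip z 0.098.
3. Turned it about 61° clockwise at that height without resistance, then released it and moved the arm away.

**Last checks, after letting go:**
- **Alignment:** the bar stands at 85.0° in the top view and 85.6° in the scene view, against 85.6° for the handles.
- **Height:** the bar top is at about 0.124 m, which matches the dropped height. The cap is level to about 0.1°.
- **Centring:** the lid sits about 1–2 mm off the container's axis, within its side play.
- **Other things:** the small lid, jar, and yellow and green lids look undisturbed in the last pictures.

**Disagreements:**
- The gripper read about 12.5 mm open on the 18 mm bar, though it held throughout.
- The bar angle measured while still gripped was unreliable, about 91°, because the fingers hid part of the bar. The scene camera also saw only one handle at the end, so the handle angle comes from the top camera alone.
- There was no torque rise at the end of the clockwise turn, so I judged "tight" by bar angle and height only.

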